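# Load the bench incubator and hold its cover panel shut

## Task

Slide the loaded vial tray fully home into the open bay of the small bench incubator, keeping all four vials standing in it. Then turn the quarter-turn fastener on top until its wing, and the crossbar under it, line up with the slot in the cover panel; then, with closed fingertips, press the panel down flush against its frame and keep it pressed: the incubator only runs while the cover is held down, so finish while still holding it. Leave the beaker, the orange-capped jar and the pipette tip box where they stand.

Things in the scene. Friction and masses are not known exactly. Their poses are not given: they have to be found in the camera images.
- incubator: White bench incubator fixed to the bench, 170 (x) x 160 (y) x 84 mm high; origin at the centre of its underside, on the bench; z up. A tray bay runs through it along its y axis, open at the -y face; the top carries a cover panel with a quarter-turn fastener.
- bay_mouth (a point): Centre of the bay's mouth on bench level, 80 mm from the incubator's origin along its -y. The bay is 96 mm wide, 62 mm high, has no floor (the tray slides in along +y on the bench itself) and ends at a rear stop 150 mm in from the mouth. Thin lead-in lips, 34 mm high, flare from 96 to 120 mm inner width over the 20 mm in front of the mouth.
- frame (a point): Centre of the panel's frame on the incubator's top: a flat ledge 72 mm above the bench on which the pressed panel lies, inside a grey rim whose top is 84 mm above the bench; rim pocket 143 (x) x 139 (y) mm.
- tray: Grey vial tray, loose on the bench, 0.3 to 0.6 kg with vials; block 90 (x) x 140 (y) x 20 mm, origin at the centre of its underside, z up. It goes in +y end first; fully home that end touches the rear stop, its origin coincides with the incubator's and the axes align. From its -y end a flat arm (14 mm wide, z 4 to 12 mm) carries an upright handle fin.
- tray_fin (a point): Point in the tray's handle fin, 140 mm from the tray's origin along its -y and 34 mm above the bench. The fin is 10 mm thick (along tray x), 30 mm long (along tray y), its top 50 mm above the bench; pinch it from above with the fingers closing along tray x. It stays outside the bay, 60 mm in front of the mouth, when the tray is home.
- vial0: Amber vial with white cap, 24 mm diameter, 48 mm high, origin at the centre of its underside; stands in a pocket 14 mm deep in the tray, 6 mm above the tray's underside.
- vial1: Same kind of vial in another pocket.
- vial2: Same kind of vial in another pocket.
- vial3: Same kind of vial in another pocket.
- fastener (a joint): Turn of the quarter-turn fastener, rad, about the vertical through the incubator's origin, growing anticlockwise from above. At 0 wing and crossbar lie along incubator y, in line with the panel's slot. Starts at 0.6 to 1.4, can turn from -0.8 to 1.65, light friction (0.06 N m), stays where left. The panel goes down only within about 0.12 of 0.
- wing (a point): Centre of the fastener's black wing, on the turning axis, 107 mm above the bench. Wing 10 mm thick, 36 mm long (along incubator y at joint 0), from 94 to 120 mm above the bench; raised panel top at 92 mm. Pinch it across its thickness from above. Under the panel a 60 x 9 mm steel crossbar, parallel to the wing, blocks the panel unless in line with the slot.
- panel: Loose aluminium panel 140 x 136 (y) x 12 mm, 0.25 kg, origin at centre of underside, axes as the incubator's, in the rim on a sprung gasket; central slot 66 (y) x 17 mm round the fastener. Starts with underside at 80 mm (8 mm proud of the rim); flush: underside on the ledge at 72 mm, top level with the rim at 84 mm. The gasket pushes back; flush takes about 10 N and it rises if let go.
- press_far (a point): Centre of a grey press mark on the panel's top face, 43 mm from the panel's centre along its +x; flat, 13 mm radius: a place to push down on.
- press_near (a point): The same kind of press mark, 43 mm along the panel's -x.
- beaker: Bystander: glass beaker, 68 mm diameter, 85 mm high, origin at the centre of its underside. Leave alone.
- jar: Bystander: clear jar with orange cap, 48 mm diameter, 45 mm high, origin at the centre of its underside. Leave alone.
- tipbox: Bystander: green pipette tip box 90 x 130 x 49 mm (tip ends to 53 mm), origin at the centre of its underside. Leave alone.

How it is judged:
On the way, in this order (a step that is already met when the one before it is completed fails the run):
1. the tray is fully home in the bay (origins within 6 mm) (y of tray in the frame of incubator above -0.006 m and horizontal distance between tray and incubator below 0.008 m), for 0.2 s.
2. the fastener is in line with the panel's slot (within 0.14 rad) (value of joint fastener between -0.14 and 0.14 rad), for 0.2 s.
At the end, for the whole second after the job is handed in: Tray on the bench fully home in the bay (within 6 mm of the rear stop), all four vials upright in their pockets, the fastener within 0.16 rad of the slot, and the panel lying flat in its frame, within 1.8 mm of flush, still and held there by the fingers, which push on it with more than 6 N (all of step 1 and height (world z) of tray below 0.005 m and z of each of vial0, vial1, vial2, vial3 in the frame of tray below 0.012 m and angle between each of vial0, vial1, vial2, vial3's own z axis and vertical below 0.2 rad and horizontal distance between each of vial0, vial1, vial2, vial3 and tray below 0.055 m and value of joint fastener between -0.16 and 0.16 rad and z of panel in the frame of incubator below 0.0738 m and angle between panel's own z axis and vertical below 0.03 rad and horizontal distance between panel and incubator below 0.005 m and linear speed of panel below 0.02 m/s and contact force between the fingers and panel above 6 N); the arm keeps its last pose, push and grip.
It fails at once if a bystander was moved (more than 20 mm) (distance of any of beaker, jar, tipbox from where it was at the start of the episode above 0.02 m).
It also fails if it takes over 61 s, if anything falls off the work surface, if the arm or the gripper's body presses on something with over 40 N, if the wrist force passes 120 N, or if a joint passes its speed limit or range.

## Robot

A 6-joint arm with a two-finger parallel gripper is mounted at the origin on the work surface. World frame = base frame: x ahead of the robot, y to its left, z up, the work surface at z = 0. Lengths are in m, angles in rad, forces in N, time in s.
With the tool pointing down it reaches from about 0.425 to 0.95 m from the base axis. Payload 3.5 kg.
Tool frame: the origin (TCP) lies at the very end of the fingers, on their centre line; the grasp point (between the pads) lies 19 mm behind it; z points along the fingers, y is the line along which they close (so a half turn about z gives the same grasp; the last joint's range is limited). The gripper opens to 85 mm and grips with 20 to 120 N. Pads are 22 mm wide; open, the fingers measure 114 mm over their backs; the gripper's body (76 mm by 85 mm) begins 54 mm behind the grasp point. The pads swing forward as they close: fully open they stand 13 mm farther back than shut.
Start: joints at [-1.447, 0.286, 1.577, -0, 1.279, -0.15], TCP at [0.183, -0.65, 0.231] pointing down, gripper open.
Joint ranges: [-2.77, 2.77], [-0.9, 2.22], [0.21, 2.48], [-1.53, 4.67], [0.24, 2.81], [-2.84, 2.84]. Speed limits (rad/s): [2.79, 2.79, 3.14, 3.14, 3.14, 3.14].

## Interface

Orientations are given as [roll, pitch, yaw] about the fixed x, y, z axes, in that order (R = Rz(yaw) Ry(pitch) Rx(roll)).
In Python, from station import * gives the robot as it stands. Calls block until the motion is done:
- movep(position, orientation): joint-space move of the TCP to a pose.
- movel(position, attitude=None, vel=0.15, guard=None): straight line of the TCP; attitude=None keeps the orientation; vel is the mean speed in m/s. With guard (N) it stops when the force on the tool has changed by that much, and returns True; else False.
- goto_joints(angles): joint-space move.
- move_gripper(opening, squeeze=None): finger opening in m; squeeze is the grip in N (None keeps the last); returns when the fingers have stopped.
- dwell(seconds).
- solve_ik(position, orientation): joint angles nearest the present ones, or None.
- get_image(name): name is "scene" or "side" or "wrist"; returns (picture, depth): 384x512x3 uint8, red, green, blue; 384x512 float32, m along the optical axis (not along the pixel's ray), 0 where there is no reading.
- get_calibration(name): a dict with "fx", "fy", "cx", "cy" (pixels), "extrinsics" (4x4, takes a point from world to camera coordinates). Camera axes: x right, y down, z forward; pixel columns grow to the right and rows downward; lengths in m; the calibration is good to about 2 mm. A picture is of the moment at which its call begins: read the wrist's pose just before it. get_calibration takes no time and is no camera call; for the wrist camera it gives the pose at the moment of the call.
A pose or a line that the arm cannot do raises IKError and nothing moves.
- finish_job(): hands the job in; it is judged then, once.
Trained networks look in the newest picture that a camera, given by its name, has taken for a name from the list of things; names that differ only in an ending like _2 or _b are one class to them, and where a whole thing is asked for, a point or a joint stands for the part that bears it (a point fixed in the world has none). Each returns a list of dicts, best first, with "confidence" (0 to 1); they miss things now and then, are a little off and sometimes report something else, mostly with a low value. They report only what shows in the picture. A call takes as long as a camera call.
- trace(camera, name): "pixels" (384x512 bool, what is visible of it) and "extent" ([left, top, right, bottom] in pixels, round what is visible of it).
Readings, each from a call of its own:
- get_t(): time.
- get_joint_pos(): joint angles.
- get_joint_velocities(): joint speeds.
- get_effort(): joint torques, N m.
- get_tool_pos(): TCP position.
- get_orientation(): TCP orientation.
- get_force(): force on the tool from outside, world axes, zero at the start.
- get_wrist_torque(): the same for the moment, N m.
- get_grip_width(): finger opening in m.
- get_finger_force(): force on a finger pad.
Only numpy, scipy, OpenCV 4.12 (cv2) and the standard library are available. Lean on these libraries where they do the work, as an engineer would, in place of code of your own. Each camera call takes 0.05 s, during which the arm holds its last target. There are 200 camera calls.

## Working session

There is one attempt and no reset: what is moved stays moved. The work goes in short steps, each a Python script; the robot and the scene stay as the last script left them, time stands still between calls to the robot, and variables do not carry over. Pictures are saved under pics/ and viewed, at most 10 in all, crops included, and the job is handed in when it is done.

```bash
ls; mkdir -p pics; python3 - <<'E'
from station import *
import cv2, numpy as np
print(get_t(), get_tool_pos(), get_orientation())
ims=[]
for c in ["scene","side"]:
    p,d=get_image(c); ims.append(p)
    K=get_calibration(c); print(c,K)
    for n in ["incubator","tray","tray_fin","wing","panel","vial0","beaker","jar","tipbox","press_far"]:
        for r in trace(c,n)[:5 if n in("vial0","press_far") else 2]:
            m=r["pixels"]; v,u=np.nonzero(m&(d>0)); z=d[v,u]
            P=np.c_[(u-K["cx"])/K["fx"]*z,(v-K["cy"])/K["fy"]*z,z,np.ones(len(z))]
            W=(np.linalg.inv(K["extrinsics"])@P.T).T[:,:3]
            print(n,round(r["confidence"],2),r["extent"],len(z),np.median(W,0).round(3),np.percentile(W,2,axis=0).round(3),np.percentile(W,98,axis=0).round(3))
cv2.imwrite("pics/a.png",cv2.cvtColor(ims[0],cv2.COLOR_RGB2BGR))
cv2.imwrite("pics/b.png",cv2.cvtColor(ims[1],cv2.COLOR_RGB2BGR))
E
```

```text
pics
station.py
0.0 [ 0.18247622 -0.64917991  0.22992677] [-3.13921426e+00 -3.67199221e-04  2.73801498e-01]
scene {'fx': 472.29306418048657, 'fy': 472.29306418048657, 'cx': 261.52370471797053, 'cy': 197.12805944567367, 'extrinsics': array([[-0.60975135,  0.79256846,  0.00620663,  0.32714182],
       [ 0.65621432,  0.50920997, -0.55685544, -0.36937961],
       [-0.44450653, -0.33547048, -0.83058624,  1.75752711],
       [ 0.        ,  0.        ,  0.        ,  1.        ]])}
incubator 0.8 [256.0, 180.1, 330.9, 251.6] 1471 [0.635 0.183 0.07 ] [0.477 0.079 0.005] [0.653 0.238 0.117]
tray 0.65 [211.5, 232.3, 231.5, 268.0] 644 [0.786 0.05  0.047] [ 0.758  0.022 -0.003] [0.822 0.088 0.085]
tray 0.62 [175.4, 134.4, 240.8, 182.0] 904 [ 0.558 -0.203  0.017] [ 0.506 -0.345 -0.001] [ 0.595 -0.126  0.045]
tray_fin 0.97 [177.3, 138.7, 236.2, 184.1] 1000 [ 0.558 -0.201  0.017] [ 0.504 -0.34  -0.004] [ 0.594 -0.126  0.049]
wing 0.4 [292.7, 199.2, 306.0, 210.0] 119 [0.561 0.154 0.107] [0.549 0.138 0.076] [0.575 0.165 0.121]
panel 0.62 [266.2, 180.8, 329.4, 236.2] 1886 [0.569 0.154 0.09 ] [0.489 0.08
[... 2225 characters left out ...]
553 -0.173  0.018] [ 0.574 -0.152  0.054]
vial0 0.51 [257.2, 248.7, 273.1, 265.1] 135 [ 0.519 -0.17   0.047] [ 0.511 -0.176  0.016] [ 0.531 -0.156  0.054]
beaker 0.65 [304.9, 154.9, 329.0, 191.9] 626 [0.782 0.041 0.057] [0.756 0.02  0.002] [0.818 0.083 0.084]
beaker 0.26 [324.0, 204.3, 378.5, 253.3] 1783 [ 0.756 -0.174  0.047] [ 0.724 -0.222  0.007] [ 0.808 -0.101  0.053]
jar 0.59 [187.9, 134.7, 199.9, 150.1] 187 [0.488 0.357 0.032] [0.47  0.348 0.004] [0.508 0.387 0.044]
tipbox 0.81 [323.5, 202.6, 378.1, 254.6] 1787 [ 0.754 -0.172  0.047] [ 0.724 -0.222  0.007] [ 0.808 -0.1    0.053]
press_far 0.81 [202.6, 144.9, 266.3, 184.6] 1475 [0.549 0.131 0.09 ] [0.486 0.074 0.08 ] [0.629 0.212 0.092]
```

View pics/a.png

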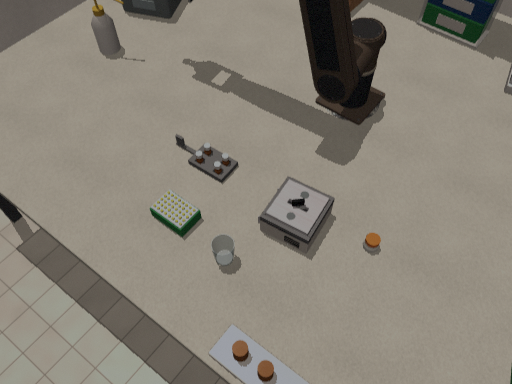

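View pics/b.png

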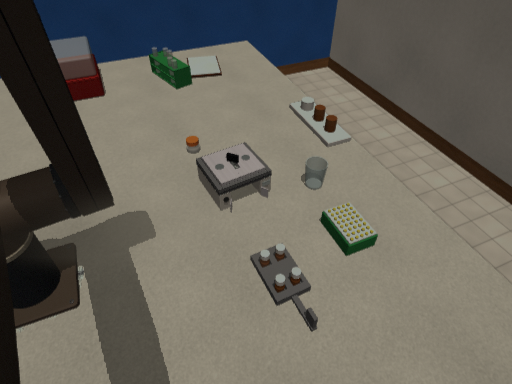

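The scene shows the tray at about (213,162) with its fin at (180,140), and the incubator at about (297,210) with its wing at (298,203). The wing is clearly out of line with the slot. Next I'll take close overhead wrist views of both.

```bash
cat > h.py <<'E'
from station import *
import cv2, numpy as np
np.set_printoptions(precision=4,suppress=True)
def shot(c,name=None):
    K=get_calibration(c); p,d=get_image(c)
    v,u=np.mgrid[:384,:512]
    P=np.stack([(u-K["cx"])/K["fx"]*d,(v-K["cy"])/K["fy"]*d,d,np.ones_like(d)],-1)
    W=(P@np.linalg.inv(K["extrinsics"]).T)[...,:3]; W[d<=0]=np.nan
    if name: cv2.imwrite(f"pics/{name}.png",cv2.cvtColor(p,cv2.COLOR_RGB2BGR))
    return p,W
def rect(pts):
    c,s,a=cv2.minAreaRect(pts[:,:2].astype(np.float32)*1000)
    return np.array(c)/1000,np.array(s),a
def down(yaw): return [np.pi,0,yaw]
E
python3 - <<'E'
from h import *
T=np.linalg.inv(get_calibration("wrist")["extrinsics"]); print(T, get_tool_pos(), get_orientation())
def look(x,y,nm):
    movep([x,y,0.36],down(0.15)); 
    p,W=shot("wrist",nm); np.save(f"{nm}.npy",W); np.save(f"{nm}p.npy",p); print(np.linalg.inv(get_calibration("wrist")["extrinsics"])[:3,3])
look(0.545,-0.26,"tray"); look(0.56,0.12,"inc"); print(get_t())
a,b=cv2.imread("pics/tray.png"),cv2.imread("pics/inc.png")
cv2.imwrite("pics/ab.png",cv2.resize(np.vstack([a,b]),(448,600)*1))
E
```

```text
[[ 0.2696 -0.9158 -0.2977  0.2604]
 [-0.963  -0.2564 -0.0835 -0.6286]
 [ 0.0001  0.3092 -0.951   0.3738]
 [ 0.      0.      0.      1.    ]] [ 0.1825 -0.6498  0.2313] [-3.1415 -0.      0.2738]
[ 0.6246 -0.2494  0.5019]
[0.6403 0.1304 0.5024]
4.5917
```

View pics/ab.png

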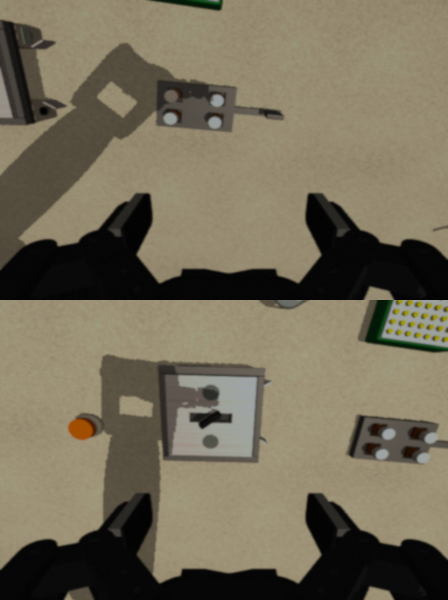

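The top view shows the tray at about (195,105) of the stack, with its fin to the right at (272,114). The lower view shows the incubator at about (212,415), with the wing tilted roughly 35° from the slot. Now I'll fit the poses from depth.

```bash
cat >> h.py <<'E'
def near(W,lo,hi,c,r):
    m=(W[...,2]>lo)&(W[...,2]<hi)&(np.hypot(W[...,0]-c[0],W[...,1]-c[1])<r)
    m=m.astype(np.uint8); m[330:]=0
    return m
def big(m):
    n,l,s,_=cv2.connectedComponentsWithStats(m); return l==1+np.argmax(s[1:,4])
E
python3 - <<'E'
from h import *
W=np.load("tray.npy")
m=big(near(W,0.012,0.024,(0.545,-0.2),0.13)); print("tray",rect(W[m]), m.sum())
m=big(near(W,0.010,0.06,(0.545,-0.2),0.09)); print("tray+v",rect(W[m]), m.sum())
for hi,lo in((0.056,0.042),(0.056,0.03)):
  f=near(W,lo,hi,(0.54,-0.345),0.05); f=big(f); print("fin",rect(W[f]),W[f].mean(0),f.sum(), np.percentile(W[f],[1,99],axis=0))
for nm in("tray","inc"):
  W=np.load(nm+".npy")
  v=near(W,0.045,0.062,(0.545,-0.2),0.1); n,l,s,c=cv2.connectedComponentsWithStats(v)
  for i in range(1,n):
    if s[i,4]>30: print(nm,"vial",np.median(W[l==i],0),s[i,4])
W=np.load("inc.npy")
m=big(near(W,0.087,0.098,(0.56,0.155),0.13)); print("panel",rect(W[m]),W[m].mean(0))
m=big(near(W,0.076,0.098,(0.56,0.155),0.16)); print("top",rect(W[m]),W[m].mean(0))
m=big(near(W,0.110,0.13,(0.56,0.155),0.05)); print("wing",rect(W[m]),W[m].mean(0),m.sum())
v=W[m][:,:2]-W[m][:,:2].mean(0); print(np.linalg.svd(v,full_matrices=False)[2][0])
E
```

```text
tray (array([ 0.5483, -0.2297]), array([ 90.3303, 198.7617]), 2.6293723583221436) 4142
tray+v (array([ 0.5473, -0.21  ]), array([ 90.3303, 159.4418]), 2.6293723583221436) 5069
fin (array([ 0.5535, -0.3403]), array([10.0805, 30.3371]), 2.2097127437591553) [ 0.554  -0.3396  0.0492] 148 [[ 0.5484 -0.3548  0.0423]
 [ 0.5589 -0.3255  0.0518]]
fin (array([ 0.5535, -0.3403]), array([10.0905, 30.47  ]), 2.107603073120117) [ 0.5545 -0.339   0.047 ] 176 [[ 0.5485 -0.3546  0.0305]
 [ 0.5588 -0.3252  0.0517]]
tray vial [ 0.567  -0.1624  0.0538] 218
tray vial [ 0.5701 -0.2376  0.054 ] 205
tray vial [ 0.5252 -0.1642  0.0539] 205
tray vial [ 0.5289 -0.2395  0.0538] 201
inc vial [ 0.5666 -0.1587  0.0538] 223
inc vial [ 0.5701 -0.2339  0.0538] 233
inc vial [ 0.525  -0.1606  0.0537] 209
inc vial [ 0.5283 -0.2357  0.0536] 218
panel (array([0.5593, 0.1469]), array([140.563 , 136.4323]), 6.783286094665527) [0.5636 0.1473 0.0921]
top (array([0.5596, 0.1469]), array([169.9573, 160.1718]), 6.833406448364258) [0.5658 0.1472 0.0898]
wing (array([0.5599, 0.1467]), array([10.0754, 35.3319]), 44.88056564331055) [0.5605 0.1467 0.1193] 233
[-0.7007  0.7135]
```

```bash
cat >> h.py <<'E'
A=0.119; INC=np.array([0.5596,0.1469])
def iw(x,y,z): 
    c,s=np.cos(A),np.sin(A); return [INC[0]+c*x-s*y, INC[1]+s*x+c*y, z]
E
python3 - <<'E'
from h import *
a=0.046; q=down(a+np.pi/2)
f=[0.5537,-0.340]
movep([*f,0.12],q); move_gripper(0.05)
print("guard",movel([*f,0.017],vel=0.12,guard=15))
print(move_gripper(0.0,squeeze=60), get_grip_width(), get_finger_force(), get_force(), get_t())
q2=down(A+np.pi/2)
print(movel(iw(0,-0.185-0.14,0.017),q2,vel=0.06,guard=30), get_force(), get_tool_pos(), get_orientation(), get_t())
p,W=shot("scene","pre"); np.save("pre.npy",W); q_,V=shot("side"); np.save("preside.npy",V)
cv2.imwrite("pics/pre2.png",np.hstack([cv2.resize(cv2.cvtColor(p,4)[110:290,150:390],(400,300)),cv2.resize(cv2.cvtColor(q_,4)[100:280,150:390],(400,300))]))
for r in trace("side","vial0")[:5]: print(r["confidence"],np.nanmedian(V[r["pixels"]],0))
m=big(near(V,0.045,0.062,iw(0,-.185,0),0.08)); print(m.sum())
E
```

```text
guard False
False 0.009078812712935484 60.136191844940186 [-1.2433 -0.5005  3.72  ] 8.3917
False [-0.9614 -4.784   4.6781] [ 0.599  -0.1764  0.0179] [3.1398 0.002  1.6902] 11.375
0.59 [ 0.5625 -0.0847  0.0422]
0.47 [ 0.5524 -0.0097  0.0437]
0.4 [ 0.5941 -0.0047  0.0429]
63
```

View pics/pre2.png

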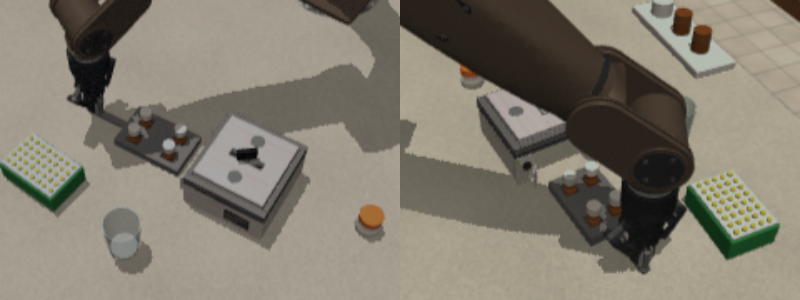

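The tray (left crop about (158,140), right crop about (590,205)) stands square to the mouth with all four vials upright. I'll check the alignment numerically from the scene depth, then push the tray in.

```bash
python3 - <<'E'
from h import *
W=np.load("pre.npy")
c,s=np.cos(A),np.sin(A)
def loc(P): d=P[:,:2]-INC; return d@np.array([[c,-s],[s,c]])
m=near(W,0.013,0.025,iw(0,-.185,0),0.082); L=loc(W[m>0]); print("tray",rect(W[m>0]),np.percentile(L,[1,99],axis=0))
m=near(W,0.087,0.098,INC,0.105); print("panel",rect(W[m>0]),np.percentile(loc(W[m>0]),[1,50,99],axis=0))
v=near(W,0.046,0.062,iw(0,-.185,0),0.08); n,l,S,_=cv2.connectedComponentsWithStats(v)
for i in range(1,n):
    if S[i,4]>15: print("vial",np.median(loc(W[l==i]),0))
E
```

```text
tray (array([ 0.5842, -0.0335]), array([ 93.3494, 142.6484]), 6.843677520751953) [[-0.0425 -0.2513]
 [ 0.0484 -0.1123]]
panel (array([0.5618, 0.151 ]), array([152.6226, 157.0237]), 5.9564361572265625) [[-0.0677 -0.0635]
 [ 0.0096  0.007 ]
 [ 0.0718  0.071 ]]
vial [-0.0158 -0.2197]
vial [ 0.024  -0.2186]
vial [-0.018 -0.144]
vial [ 0.025 -0.143]
```

```bash
python3 - <<'E'
from h import *
f0=get_force()
print(movel(iw(0,-0.150,0.017),vel=0.07,guard=20), get_force()-f0, get_tool_pos())
print(movel(iw(0,-0.130,0.017),vel=0.02,guard=14), get_force()-f0, get_tool_pos(), np.array(iw(0,-0.14,0.017)), get_t())
dwell(0.3); print(get_force()-f0,get_t())
p,W=shot("scene","home"); np.save("home.npy",W)
c,s=np.cos(A),np.sin(A)
d=np.array(get_tool_pos())[:2]-INC; print("tool local",d@np.array([[c,-s],[s,c]]))
E
```

```text
False [0.8201 1.9147 1.9998] [ 0.5784 -0.0022  0.0179]
True [ 0.8423  3.9726 -2.0887] [0.5771 0.0077 0.0179] [0.5762 0.0079 0.017 ] 14.8417
[ 0.5181  7.9582 -4.1386] 15.1417
tool local [ 0.0008 -0.1405]
```

```bash
python3 - <<'E'
from h import *
c,s=np.cos(A),np.sin(A); R=np.array([[c,-s],[s,c]])
f0=get_force()
print(movel(iw(0,-0.128,0.017),vel=0.02,guard=18), get_force()-f0, (get_tool_pos()[:2]-INC)@R)
move_gripper(0.045); movel([*get_tool_pos()[:2],0.22],vel=0.25)
movep(iw(0,-0.08,0.24),down(A+np.pi/2)); 
p,W=shot("wrist","chk"); np.save("chk.npy",W); print(get_t())
f=big(near(W,0.040,0.058,iw(0,-.14,0),0.05)); r=rect(W[f]); print("fin",r,(r[0]-INC)@R)
m=big(near(W,0.110,0.13,INC,0.05)); r=rect(W[m]); print("wing",r,(r[0]-INC)@R)
m=big(near(W,0.076,0.098,INC,0.16)); r=rect(W[m]);print("top",r,(r[0]-INC)@R)
E
```

```text
True [-0.713  -4.5853  1.2606] [ 0.0013 -0.1405]
17.375
fin (array([0.5789, 0.0087]), array([ 8.322 , 29.1546]), 6.916854381561279) [ 0.0028 -0.1395]
wing (array([0.5602, 0.1469]), array([ 9.9884, 36.0135]), 44.457618713378906) [ 0.0006 -0.0001]
top (array([0.5606, 0.1441]), array([170.2397, 154.3744]), 6.7131195068359375) [ 0.0006 -0.0029]
```

View pics/chk.png

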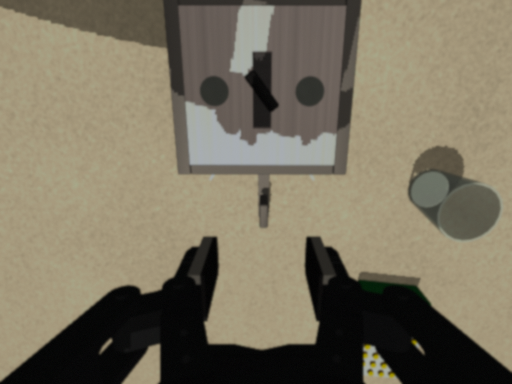

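The tray is home: the fin is at (264,200) in the picture, and its fit gives 139.5 mm from the incubator's origin. The wing at (261,90) lies at +0.657 rad to the vertical slot. Next I'll turn it.

```bash
python3 - <<'E'
from h import *
c,s=np.cos(A),np.sin(A); R=np.array([[c,-s],[s,c]])
w=[0.5600,0.1468]; y0=A+0.657+np.pi/2; y1=A+np.pi/2
movep([*w,0.17],down(y0)); move_gripper(0.04)
print(movel([*w,0.097],vel=0.08,guard=10), get_tool_pos())
move_gripper(0.0,squeeze=40); print(get_grip_width(), get_finger_force(), get_force())
for k in (0.66,0.33,0): movep([*w,0.097],down(y1+0.657*k))
dwell(0.3); print(get_orientation(), y1, get_force(), get_wrist_torque(), get_t())
move_gripper(0.04); movel([*w,0.19],vel=0.2)
movep(iw(0,-0.08,0.24),down(y1)); p,W=shot("wrist","turn")
m=big(near(W,0.110,0.13,INC,0.05)); r=rect(W[m]); print("wing",r,(r[0]-INC)@R)
f=big(near(W,0.040,0.058,iw(0,-.14,0),0.05)); r=rect(W[f]); print("fin",r,(r[0]-INC)@R)
print(get_t())
E
```

```text
False [0.5606 0.1469 0.0977]
0.009308687017007794 41.42428994178772 [-4.4166 -2.8227  5.7776]
[-3.1377  0.0019  1.6901] 1.6897963267948966 [-7.9393 -4.8951  7.8374] [-0.7839  1.0244 -0.0492] 20.875
wing (array([0.5604, 0.147 ]), array([ 9.182 , 35.0352]), 6.618566036224365) [0.0008 0.    ]
fin (array([0.5789, 0.0084]), array([ 8.3393, 29.4609]), 6.753857612609863) [ 0.0027 -0.1398]
22.4083
```

```bash
python3 - <<'E'
from h import *
q=down(A); X=-0.027
movep(iw(X,0,0.16),q); move_gripper(0.0,squeeze=40); print(get_grip_width())
movel(iw(X,0,0.105),vel=0.1); dwell(0.2); f0=get_force()
for z in (0.095,0.090,0.087,0.085,0.0835,0.082):
    g=movel(iw(X,0,z),vel=0.03,guard=35); dwell(0.15)
    F=get_force()-f0; print(z,g,F,get_tool_pos()[2])
    if g or F[2]>22: break
p,W=shot("scene","press"); np.save("press.npy",W); shot("side","presss"); 
q_,V=shot("wrist","pressw"); np.save("pressw.npy",V); print(get_t())
c,s=np.cos(A),np.sin(A); R=np.array([[c,-s],[s,c]])
for n,w in(("scene",W),("wrist",V)):
    d=(w[...,:2]-INC)@R; x,y=d[...,0],d[...,1]
    for nm,m in(("panel+x",(x>.03)&(x<.062)&(abs(y)<.06)),("panel-x",(x<-.045)&(x>-.062)&(abs(y)<.06)),("panel+y",(y>.045)&(y<.06)&(abs(x)<.06)),("panel-y",(y<-.045)&(y>-.06)&(abs(x)<.06)),("rim",(abs(x)>.074)&(abs(x)<.082)&(abs(y)<.075))):
        z=w[m][:,2]; z=z[(z>.07)&(z<.1)]; print(n,nm,len(z),np.median(z) if len(z) else 0)
E
```

```text
0.00025161800194567057
0.095 False [1.621  0.0843 0.2589] 0.09510664870714694
0.09 False [1.4994 0.1506 3.7748] 0.09077375752264025
0.087 False [ 1.2628 -0.2614  6.5848] 0.08805888700753456
0.085 False [-0.4587  0.1805  7.6444] 0.08637580722651009
0.0835 False [-0.325   0.2295  9.2717] 0.08515114726988267
0.082 False [-1.3529 -0.6723 11.6259] 0.08407401785025669
28.1333
scene panel+x 385 0.08272151114964243
scene panel-x 44 0.08178298912296134
scene panel+y 179 0.08289613863488543
scene panel-y 159 0.08243156112545957
scene rim 148 0.08243118093163071
wrist panel+x 19206 0.08404680389162655
wrist panel-x 599 0.08393369281543939
wrist panel+y 6503 0.08397530474236792
wrist panel-y 6496 0.0839978550941175
wrist rim 7755 0.08393085318793445
```

View pics/pressw.png

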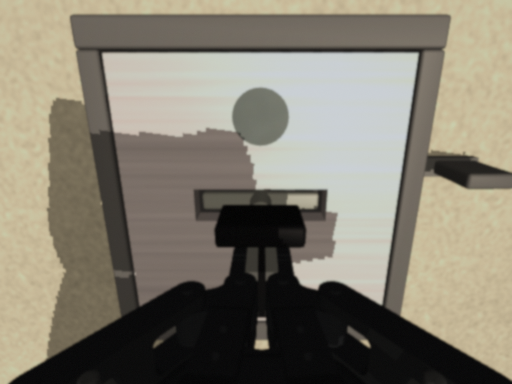

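The panel is level with the rim all round: panel and rim both read 84 mm. The wing (260,225) lies in line with the slot. I'll press slightly harder for margin and hand in.

```bash
python3 - <<'E'
from h import *
f0=get_force(); print(movel(iw(-0.027,0,0.079),vel=0.03,guard=25)); dwell(0.5)
print(get_force()-f0,get_tool_pos()[2],get_t(),get_joint_velocities())
print(finish_job())
E
```

```text
False
[-7.3374 -0.9455 14.1716] 0.08394007485410639 28.8833 [ 0.0017  0.0008  0.0004  0.0001 -0.0014 -0.0003]
the job is handed in; nothing more can be done
None
```

I handed the job in at about 29 s, with the tray home, the fastener in line with the slot and the panel held flush at about 25 N. I last saw the vials upright just before the tray went into the bay, and the judge's verdict was not shown.

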